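Clamp an abrasive stone in a turnbuckle holder

ROBOT

A 6-joint arm with a two-finger parallel gripper is mounted at the origin on a cart in front of the work surface, level with it; the furniture and walls round the work are solid. World frame = base frame: x ahead of the robot, y to its left, z up, the work surface at z = 0. Lengths are in m, angles in rad, forces in N, time in s.
With the tool pointing down it reaches from about 0.3 to 0.85 m from the base axis. Payload 4.2 kg.
Tool frame: the origin (TCP) lies midway between the tips of the shut fingers; the grasp point (between the pads) lies 19 mm behind it; z points along the fingers, y is the line along which they close (so a half turn about z gives the same grasp; the last joint's range is limited). The gripper opens to 91 mm and grips with 3 to 60 N. Pads are 32 mm wide; open, the fingers measure 118 mm over their backs; the gripper's body (76 mm by 178 mm) begins 60 mm behind the grasp point.
Start: joints at [-1.172, 0.32, 1.565, -0, 1.257, -0.02], TCP at [0.234, -0.525, 0.214] pointing down, gripper open.
Joint ranges: [-3.11, 3.11], [-0.84, 2.01], [0.21, 2.61], [-1.34, 4.49], [0.05, 2.63], [-2.56, 2.56]. Speed limits (rad/s): [2.57, 2.57, 3.14, 3.14, 3.14, 3.14].

INTERFACE

Orientations are given as a unit quaternion [w, x, y, z].
In Python, from rig import ctrl gives the robot as it stands. The module is installed in compiled form; this text tells all that it offers.
- The arm moves only by the tool apply_moves, never from a script. Its argument "commands" is a list of rows, each a list of 3 entries, a list of its own where there are three numbers: the gripper's target within -1 to 1 (shut at 1, half-way at 0, fully open at -1), then the shift along the tool's x, y, z in mm, then the turn, a rotation vector about the tool's x, y, z in rad. A call has 1 to 5 rows; each row is the pose to reach, as a shift and turn from the pose commanded when the call began, along the tool's axes at that moment; what a row does not reach only later rows make up. A row lasts 1/10 s, in which the tool goes at most 50 mm and 8.59 degrees, less where a joint would pass 70% of its speed; a pose out of reach is approached as far as the arm can. A call with a gripper value outside its range is refused whole. The fingers move at their own pace and stop on an object; "squeeze" is the grip in N (left out, the last holds). Time passes only in rows, so rows that repeat a pose let the fingers close. It gives the time, the measured TCP pose, the force, the opening and the grip force at its end, in the units of the state.
- ctrl.read_state(): the state, without advancing time (a new reading comes with each control period).
- ctrl.grab_frame(name): name is "scene" or "top" or "wrist"; returns a dict with "image" (480x640x3 uint8, red, green, blue), "mtx" (3x3 intrinsics, pixels), "pose" (4x4, takes a point from camera to world coordinates); the wrist camera has in their place "mount" (4x4, takes a point from camera to tool coordinates, whose origin is the TCP and whose axes are the flange's). Camera axes: x right, y down, z forward; pixel columns grow to the right and rows downward; lengths in m; the calibration is good to about 2 mm. A picture is of the moment at which its call begins: read the wrist's pose just before it. There is no depth.
- ctrl.hand_in(): hands the job in; it is judged then, once.
The state is a dict: "t": time; "qpos": joint angles; "qd": joint speeds; "joint_torque": joint torques, N m; "eef_pos": TCP position; "orientation": TCP orientation; "wrist_force": force on the tool from outside, world axes, zero at the start; "torque": the same for the moment, N m; "width": finger opening in m; "grasp_force": force on a finger pad.
Only numpy, scipy, OpenCV 4.12 (cv2) and the standard library are available. Lean on these libraries where they do the work, as an engineer would, in place of code of your own. Each camera call takes 0.05 s, during which the arm holds its last target. There are 200 camera calls.

TASK

Lay the long grey abrasive stone on the bed of the stone holder, lengthwise between its two jaws, and let it go. Then turn the spoked turnbuckle so that both jaws draw in together, going by the feel at the spokes, until both pads hold the stone firmly hand-tight, but do not over-tighten it, as that cracks the stone. Leave the stone flat on its bed with the holder tight, and leave the brass weight, the wax tin and the thread spool where they are.

Things in the scene. Friction and masses are not known exactly. Their poses are not given: they have to be found in the camera images.
- holder: Fixed stone holder: plywood board 270 x 360 x 12 mm. Origin: centre of its underside; x points away from the robot (within 0.3 rad), y to the robot's left, z up. Bed on the far half; turnbuckle along the near half, parallel to y. Two aluminium cross bars (225 mm long in x, top z = 32 mm) near y = +/-147 mm carry the jaws and, at x = -95 mm, rod towers 28 x 22 mm rising to z = 111 mm.
- bed (a point): Centre of the bed's top face, a flat black rubber strip 66 x 170 mm, at (75, 0, 15) mm in the holder's frame, same axes. The stone lies on it, its length along the holder's y, its underside centre at this point (within 15 mm across), square to the jaws.
- hub (a point): Centre of the turnbuckle, on its axis, at (-95, 0, 97) mm in the holder's frame, same axes; the axis runs along y. Hub 34 mm across, 30 mm wide in y, with four steel spokes 90 degrees apart, 8 mm thick, in the plane y = 0, each ending in a ball of 16 mm diameter centred 70 mm from the axis.
- turnbuckle (a joint): Turn of the turnbuckle about the holder's y, rad, 0 to 3.8; starts at 0.85 to 1.7. It grows when its top moves away from the robot (+x): both jaws draw in, 7 mm per rad each. At value q the spokes stand at q + k*pi/2 from straight up toward +x. Self-locking: it stays where it is left. From first grip of both pads to too tight it turns only about 0.15 rad, so go slowly there.
- jaw_left: Jaw at the holder's +y side. Frame = holder's at turnbuckle 0, shifting to -y by 7 mm per rad. Its rubber pad (44 wide, 30 high, 21 to 51 mm above the table) faces the stone nominally 120 mm to +y of this origin: 8 to 14 mm of room by a centred stone at the start. The pad's screw was set by hand up to 3.5 mm in or out, so where it meets the stone must be felt.
- jaw_right: Jaw at the holder's -y side, mirror image of the left: frame = holder's at turnbuckle 0, shifting to +y by 7 mm per rad; pad face nominally 120 mm to -y of this origin, set by hand up to 3.5 mm in or out.
- stone: Long grey abrasive stone, a plain block 58 x 200 x 50 mm (x, y, z), about 0.6 kg. Origin at the centre of its underside; its length along its own y. Starts lying on the table to the robot's right. Grip it across its 58 mm width from above.
- brass_weight: Bystander: small brass paperweight with a knob, 35 x 60 x 50 mm, origin under its centre; not to be moved.
- wax_tin: Bystander: flat round tin, 70 mm across, 24 mm high, origin under its centre; not to be moved.
- thread_spool: Bystander: wooden spool of thread, 39 mm across, 45 mm high, origin under its centre; not to be moved.
- spoke_ball (a point): Ball centre of the spoke upright at turnbuckle 0. Balls and spokes are oiled and slippery. Turning idle takes about 0.55 N m (8 N square on a ball); once both pads bear, 0.014 N m more per N of clamp. Hand-tight: about 0.9 N m (13 N on a ball, 25 N clamp); under 0.7 N m too loose; from 1.3 N m (19 N on a ball, 60 N clamp) the stone cracks. Feel it while turning: at rest less is felt.

How it is judged:
On the way, in this order (a step that is already met when the one before it is completed fails the run):
1. the stone lies flat on the bed between the jaws, let go, not yet clamped (x of stone in the frame of bed between -0.015 and 0.015 m and y of stone in the frame of bed between -0.02 and 0.02 m and z of stone in the frame of bed between -0.004 and 0.004 m and angle between the y axis of stone and the y axis of holder, either way round below 0.08 rad and angle between stone's own z axis and vertical below 0.05 rad and contact force between the fingers and stone below 0.1 N and linear speed of stone below 0.02 m/s), for 0.2 s.
2. both jaws, drawn in by the turnbuckle, hold the stone with at least 10 N (contact force between each of jaw_left, jaw_right and stone above 10 N), for 0.2 s.
At the end, for the whole second after the job is handed in: The stone lies flat on the bed (centre within 15 mm of the bed's centre line, within 20 mm lengthwise, parallel within 0.08 rad, underside within 4 mm of the bed's face), at rest, and both jaws press on its ends with at least 10 N each; the three bystanders are within 20 mm of where they stood (all of step 2 and x of stone in the frame of bed between -0.015 and 0.015 m and y of stone in the frame of bed between -0.02 and 0.02 m and z of stone in the frame of bed between -0.004 and 0.004 m and angle between the y axis of stone and the y axis of holder, either way round below 0.08 rad and angle between stone's own z axis and vertical below 0.05 rad and linear speed of stone below 0.01 m/s and distance of each of brass_weight, wax_tin, thread_spool from where it was at the start of the episode below 0.02 m); the robot touches nothing.
It fails at once if a jaw presses the stone with more than 60 N (over-tightened) (contact force between any of jaw_left, jaw_right and stone above 60 N).
It fails at once if a bystander (brass weight, wax tin, thread spool) is moved more than 20 mm (distance of any of brass_weight, wax_tin, thread_spool from where it was at the start of the episode above 0.02 m).
It also fails if it takes over 72 s, if anything falls off the work surface, if the arm or the gripper's body presses on something with over 40 N, if the wrist force passes 120 N, or if a joint passes its speed limit or range.

## Working session

There is one attempt and no reset: what is moved stays moved. The work goes in short steps, Python scripts to look and compute and a tool call to move; the robot and the scene stay as the last step left them, time stands still between calls to the robot, and variables do not carry over. Pictures are saved under pics/ and viewed, at most 10 in all, crops included, and the job is handed in when it is done.

Besides the shell and the picture viewer there is one more tool, called after "Emit:" by a JSON object that holds its "name" and its "arguments". apply_moves: Moves the arm, as the interface text tells. Its arguments: {"type":"object","properties":{"commands":{"type":"array","items":{"type":"array"}},"squeeze":{"type":"number"}},"required":["commands"]}

```bash
mkdir -p pics; python3 - <<'E'
from rig import ctrl
import cv2, numpy as np
s=ctrl.read_state(); print({k:np.round(v,3).tolist() for k,v in s.items()})
for n in("scene","top"):
    f=ctrl.grab_frame(n); cv2.imwrite(f"pics/{n}0.png",f["image"][...,::-1]); np.savez(f"pics/{n}0.npz",**f); print(n,f["mtx"].round(1).tolist(),f["pose"].round(3).tolist())
f=ctrl.grab_frame("wrist");print(f["mtx"].round(1).tolist(),f["mount"].round(4).tolist())
E
```

```text
{'t': 0.0, 'qpos': [-1.172, 0.32, 1.566, 0.0, 1.257, -0.02], 'qd': [0.0, -0.0, 0.0, 0.0, -0.001, 0.001], 'joint_torque': [-0.0, -41.246, -23.197, 0.073, 0.046, -0.0], 'eef_pos': [0.234, -0.525, 0.213], 'orientation': [-0.001, 0.978, 0.208, -0.0], 'wrist_force': [0.371, 0.306, 0.21], 'torque': [-0.016, 0.056, 0.015], 'grasp_force': 0.0, 'width': 0.091}
scene [[529.6, 0.0, 322.0], [0.0, 529.6, 243.7], [0.0, 0.0, 1.0]] [[-0.601, -0.57, 0.56, -0.13], [-0.799, 0.437, -0.414, 0.54], [-0.008, -0.696, -0.718, 0.953], [0.0, 0.0, 0.0, 1.0]]
top [[479.4, 0.0, 316.2], [0.0, 479.4, 232.5], [0.0, 0.0, 1.0]] [[0.002, -0.981, 0.194, 0.269], [-1.0, 0.001, 0.017, 0.07], [-0.017, -0.194, -0.981, 1.344], [0.0, 0.0, 0.0, 1.0]]
[[336.6, 0.0, 319.4], [0.0, 336.6, 245.2], [0.0, 0.0, 1.0]] [[0.0008, -0.9613, -0.2755, 0.0779], [1.0, 0.0008, 0.0001, -0.001], [0.0001, -0.2755, 0.9613, -0.1714], [0.0, 0.0, 0.0, 1.0]]
```

View pics/top0.png

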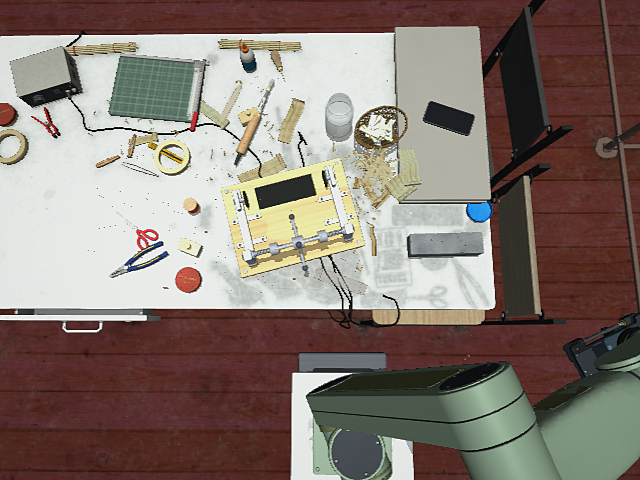

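View pics/scene0.png

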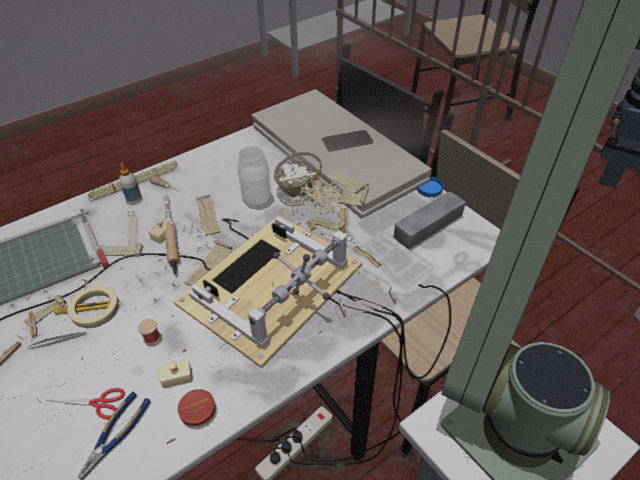

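The top view shows the stone at about (407–483, 233–257), the black bed strip at about (258–315, 174–207), the holder board tilted, and the turnbuckle hub near (299,244). The bystanders are to the left, well away from all of these: spool (190,206), brass (189,247), tin (188,280).

```bash
cat > h.py <<'E'
import numpy as np, cv2
def ray(f,uv,z,pose=None):
    P=f["pose"] if pose is None else pose
    uv=np.atleast_2d(np.asarray(uv,float))
    d=np.c_[uv,np.ones(len(uv))]@np.linalg.inv(f["mtx"]).T@P[:3,:3].T
    o=P[:3,3]
    return o+d*((z-o[2])/d[:,2])[:,None]
E
python3 - <<'E'
from h import *
f=dict(np.load("pics/top0.npz")); im=np.ascontiguousarray(f["image"][...,::-1])
g=im.max(2)
def comp(m,pt):
    n,l,s,c=cv2.connectedComponentsWithStats(m.astype(np.uint8)); k=l[pt[1],pt[0]]; return (l==k).astype(np.uint8),s[k]
m,s=comp(g<45,(287,190)); m=cv2.morphologyEx(m,cv2.MORPH_OPEN,np.ones((9,9)))
c,_=cv2.findContours(m,0,1); c=max(c,key=len); P=ray(f,c[:,0],.015)[:,:2]
r=cv2.minAreaRect(P.astype(np.float32)*1000); print("bed",s,r)
print("stone px",[im[y,x].tolist() for x,y in[(445,238),(445,243),(445,248),(445,252),(445,255)]])
a=cv2.resize(im[140:290,210:500],None,fx=2.75,fy=2.75,interpolation=cv2.INTER_CUBIC); cv2.imwrite("pics/crop.png",a)
E
```

```text
bed [     0      0    640    480 290338] ((581.7999267578125, 158.31011962890625), (1874.6214599609375, 1401.8341064453125), 89.95462036132812)
stone px [[147, 143, 139], [150, 149, 144], [153, 151, 146], [160, 160, 153], [34, 32, 30]]
```

View pics/crop.png

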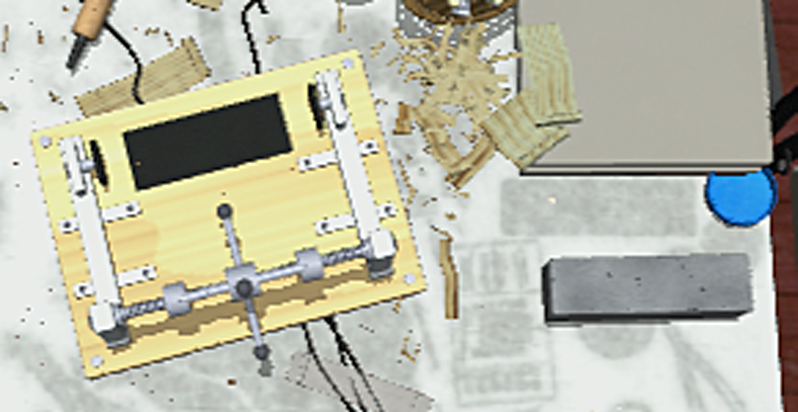

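```bash
python3 - <<'E'
from h import *
f=dict(np.load("pics/top0.npz")); im=np.ascontiguousarray(f["image"][...,::-1])
g=im.max(2)
def comp(m,pt):
    n,l,s,c=cv2.connectedComponentsWithStats(m.astype(np.uint8)); k=l[pt[1],pt[0]]; return (l==k).astype(np.uint8),s[k]
print(g[190,287])
for nm,lo,hi,pt,z in(("bed",0,75,(287,190),.015),("stone",85,175,(445,240),.05)):
    m,s=comp((g>=lo)&(g<hi),pt); m=cv2.morphologyEx(m,cv2.MORPH_OPEN,np.ones((9,9)))
    c,_=cv2.findContours(m,0,1); c=max(c,key=len); P=ray(f,c[:,0],z)[:,:2]
    r=cv2.minAreaRect(P.astype(np.float32)*1000); print(nm,s,r)
c2=lambda p:np.array([210,140])+np.array(p)/2.75-.3
bed=ray(f,[c2(p) for p in[(123,132),(278,95),(292,150),(138,189)]],.015);print(bed.round(4).tolist())
b=bed.mean(0); yl=bed[[0,3]].mean(0)-bed[[1,2]].mean(0); y=yl/np.linalg.norm(yl); x=np.array([y[1],-y[0],0])
print("bed c",b,"len",np.linalg.norm(yl),"yaw",np.arctan2(-y[0],y[1]))
hub=b-.17*x; hub[2]=.097; print("hub",hub)
iP=np.linalg.inv(f["pose"])
for q in np.arange(.85,1.72,.1):
    o=[]
    for k in range(4):
        a=q+k*np.pi/2; p=hub+.07*(np.sin(a)*x+np.array([0,0,np.cos(a)])); u=f["mtx"]@(iP@np.r_[p,1])[:3]; o.append(((u[:2]/u[2]-[210,140]+.3)*2.75).round().astype(int).tolist())
    print(round(q,2),o)
print("stone corners",ray(f,[c2(p) for p in[(549,260),(750,253),(752,313),(553,321)]],.05).round(4).tolist())
E
```

```text
45
bed [ 255  174   61   35 1251] ((653.3701782226562, 183.03097534179688), (64.66984558105469, 164.74459838867188), 14.3663969039917)
stone [ 409  232   75   23 1515] ((496.5982360839844, -262.5165100097656), (196.63720703125, 58.138980865478516), 89.9591293334961)
[[0.6638, 0.2711, 0.015], [0.7038, 0.1085, 0.015], [0.6437, 0.0936, 0.015], [0.6022, 0.2538, 0.015]]
bed c [0.65337334 0.18175749 0.015     ] len 0.16644344682702805 yaw 0.24746089070793503
hub [0.48855197 0.14011718 0.097     ]
0.85 [[226, 221], [234, 248], [257, 342], [251, 321]]
0.95 [[225, 217], [235, 254], [258, 345], [249, 315]]
1.05 [[225, 215], [237, 260], [258, 348], [247, 308]]
1.15 [[224, 213], [239, 267], [259, 351], [245, 301]]
1.25 [[224, 212], [240, 273], [259, 352], [244, 293]]
1.35 [[224, 212], [242, 280], [259, 353], [242, 286]]
1.45 [[224, 213], [244, 287], [259, 354], [240, 278]]
1.55 [[225, 214], [245, 293], [259, 353], [238, 271]]
1.65 [[225, 215], [247, 300], [259, 352], [236, 264]]
stone corners [[0.5196, -0.1635, 0.05], [0.5264, -0.3631, 0.05], [0.466, -0.3612, 0.05], [0.4582, -0.1652, 0.05]]
```

Emit:
{"name": "apply_moves", "arguments": {"commands": [[-1,[34,-14,-5],[0,0,-0.12]],[-1,[68,-28,-10],[0,0,-0.24]],[-1,[102,-42,-15],[0,0,-0.36]],[-1,[136,-55,-20],[0,0,-0.48]],[-1,[170,-68,-25],[0,0,-0.6]]], "squeeze": 50}}

```text
t: 0.65
eef_pos: [0.3622, -0.3928, 0.2389]
orientation: [-0.0, 0.872, 0.49, -0.0]
wrist_force: [1.1, -0.2, -0.4]
width: 0.0916
grasp_force: 0.0
```

Emit:
{"name": "apply_moves", "arguments": {"commands": [[-1,[40,9,-6],[0,0,-0.12]],[-1,[80,18,-12],[0,0,-0.25]],[-1,[120,27,-18],[0,0,-0.38]],[-1,[160,36,-25],[0,0,-0.5]],[-1,[179,40,-25],[0,0,-0.57]]]}}

```text
t: 1.15
eef_pos: [0.4917, -0.2604, 0.2646]
orientation: [0.001, 0.698, 0.716, 0.001]
wrist_force: [-0.1, 0.4, 0.3]
width: 0.0911
grasp_force: 0.0
```

Emit:
{"name": "apply_moves", "arguments": {"commands": [[-1,[0,0,0],[0,0,0]],[-1,[0,0,0],[0,0,0]]]}}

```text
t: 1.35
eef_pos: [0.4891, -0.2626, 0.2635]
orientation: [-0.0, 0.701, 0.713, -0.001]
wrist_force: [-0.2, -0.7, 0.3]
width: 0.0914
grasp_force: 0.0
```

```bash
cat >> h.py <<'E'
from scipy.spatial.transform import Rotation as R
def look(ctrl,name):
    s=ctrl.read_state(); f=dict(ctrl.grab_frame("wrist"))
    T=np.eye(4); w,x,y,z=s["orientation"]; T[:3,:3]=R.from_quat([x,y,z,w]).as_matrix(); T[:3,3]=s["eef_pos"]
    f["T"]=T; f["pose"]=T@f["mount"]; cv2.imwrite(f"pics/{name}.png",f["image"][...,::-1]); np.savez(f"pics/{name}.npz",**f)
    xt=T[:3,0]; print("t",s["t"],"tcp",np.round(T[:3,3],4),"yaw",np.arctan2(xt[1],xt[0]).round(4),"z",T[:3,2].round(3),"F",np.round(s["wrist_force"],2))
    return f
E
python3 - <<'E'
from h import *
from rig import ctrl
look(ctrl,"w1")
E
```

```text
t 1.35 tcp [ 0.4891 -0.2626  0.2635] yaw 1.5886 z [-0.001 -0.    -1.   ] F [-0.17 -0.68  0.29]
```

View pics/w1.png

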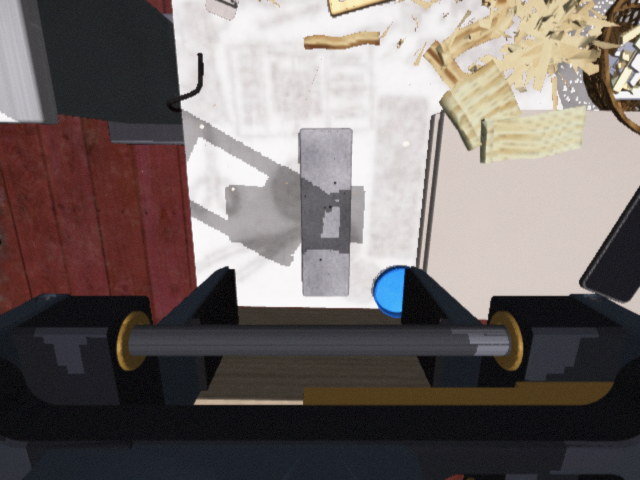

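The wrist view shows the stone's top face with corners near (302,128), (352,128), (349,295) and (303,295), and clear space on both sides for the fingers.

```bash
python3 - <<'E'
from h import *
f=dict(np.load("pics/w1.npz"))
P=ray(f,[(302,128),(352,128),(350,295.5),(303,295.5)],.05)[:,:2]
print(P.round(4).tolist())
c=P.mean(0); d=P[:2].mean(0)-P[2:].mean(0)
print("c",c,"len",np.linalg.norm(d),"yaw",np.arctan2(-d[0],d[1]))
T=f["T"]; t=np.r_[c,0]-np.r_[T[:2,3],0]; print("tool shift mm",(T[:3,:3].T@t*1000).round(1))
E
```

```text
[[0.4677, -0.1625], [0.5218, -0.1615], [0.5282, -0.3584], [0.4698, -0.3595]]
c [ 0.49687986 -0.26046976] len 0.19693684827036714 yaw 0.0216686810469662
tool shift mm [ 2.   7.9 -0. ]
```

Emit:
{"name": "apply_moves", "arguments": {"commands": [[-1,[1,8,50],[0,0,0]],[-1,[1,8,100],[0,0,0]],[-1,[1,8,145],[0,0,0]],[-1,[1,8,185],[0,0,0]],[-1,[1,8,210],[0,0,0]]]}}

```text
t: 1.9
eef_pos: [0.4945, -0.2618, 0.0508]
orientation: [-0.002, 0.702, 0.712, -0.001]
wrist_force: [0.9, 0.4, -0.3]
width: 0.0911
grasp_force: 0.0
```

Emit:
{"name": "apply_moves", "arguments": {"commands": [[-1,[0,0,20],[0,0,0]],[-1,[0,0,35],[0,0,0]],[-1,[0,0,35],[0,0,0]],[0.3,[0,0,35],[0,0,0]],[0.6,[0,0,35],[0,0,0]]], "squeeze": 50}}

```text
t: 2.4
eef_pos: [0.4978, -0.2624, 0.02]
orientation: [0.001, 0.701, 0.713, 0.0]
wrist_force: [-0.6, 0.1, -0.7]
width: 0.078
grasp_force: 0.0
```

Emit:
{"name": "apply_moves", "arguments": {"commands": [[1,[0,0,0],[0,0,0]],[1,[0,0,0],[0,0,0]],[1,[0,0,0],[0,0,0]],[1,[0,0,0],[0,0,0]]]}}

```text
t: 2.8
eef_pos: [0.4965, -0.2615, 0.0196]
orientation: [-0.0, 0.7, 0.714, -0.001]
wrist_force: [-4.9, -1.2, 6.0]
width: 0.0577
grasp_force: 50.0
```

Emit:
{"name": "apply_moves", "arguments": {"commands": [[1,[0,0,-35],[0,0,0]],[1,[0,0,-80],[0,0,0]],[1,[0,0,-125],[0,0,0]],[1,[0,0,-165],[0,0,0]],[1,[0,0,-200],[0,0,0]]]}}

```text
t: 3.3
eef_pos: [0.4973, -0.261, 0.2201]
orientation: [-0.0, 0.701, 0.713, 0.0]
wrist_force: [1.1, -1.1, -6.2]
width: 0.0578
grasp_force: 50.0
```

```bash
python3 - <<'E'
from h import *
f=dict(np.load("pics/scene0.npz")); g=f["image"].max(2)
for th in(40,55,75):
    n,l,s,c=cv2.connectedComponentsWithStats((g<th).astype(np.uint8)); k=l[264,250]; print(th,g[264,250],s[k])
    if k==0: continue
    m=cv2.morphologyEx((l==k).astype(np.uint8),cv2.MORPH_OPEN,np.ones((9,9)))
    c,_=cv2.findContours(m,0,1); c=max(c,key=len); P=ray(f,c[:,0],.015)[:,:2]
    print(cv2.minAreaRect(P.astype(np.float32)*1000))
from rig import ctrl
s=ctrl.read_state(); print(s["eef_pos"],s["width"],s["qpos"].round(3))
E
```

```text
40 38 [214 240  65  53 844]Traceback (most recent call last):
  File "<stdin>", line 7, in <module>
ValueError: max() iterable argument is empty
```

Emit:
{"name": "apply_moves", "arguments": {"commands": [[1,[35,13,-10],[0,0,-0.01]],[1,[80,31,-20],[0,0,-0.03]],[1,[127,49,-30],[0,0,-0.06]],[1,[174,67,-40],[0,0,-0.09]],[1,[220,85,-40],[0,0,-0.11]]]}}

```text
t: 3.8
eef_pos: [0.5783, -0.0398, 0.2591]
orientation: [0.0, 0.66, 0.751, 0.0]
wrist_force: [1.1, -1.8, -6.1]
width: 0.0575
grasp_force: 50.0
```

Emit:
{"name": "apply_moves", "arguments": {"commands": [[1,[43,22,0],[0,0,-0.02]],[1,[86,44,0],[0,0,-0.05]],[1,[129,66,0],[0,0,-0.08]],[1,[172,88,0],[0,0,-0.1]],[1,[211,108,0],[0,0,-0.12]]]}}

```text
t: 4.3
eef_pos: [0.6577, 0.1839, 0.2568]
orientation: [-0.001, 0.614, 0.79, -0.001]
wrist_force: [0.3, -0.8, -5.1]
width: 0.0575
grasp_force: 50.0
```

Emit:
{"name": "apply_moves", "arguments": {"commands": [[1,[0,0,20],[0,0,0]],[1,[0,0,40],[0,0,0]],[1,[0,0,60],[0,0,0]],[1,[0,0,80],[0,0,0]],[1,[0,0,80],[0,0,0]]]}}

```text
t: 4.8
eef_pos: [0.655, 0.1809, 0.1735]
orientation: [-0.003, 0.614, 0.789, -0.004]
wrist_force: [-0.1, -0.4, -6.2]
width: 0.0576
grasp_force: 50.0
```

```bash
python3 - <<'E'
from h import *
f=dict(np.load("pics/scene0.npz")); g=f["image"].max(2)
m=(g<60).astype(np.uint8); k=np.zeros_like(m); k[225:300,205:290]=1; m*=k
n,l,s,c=cv2.connectedComponentsWithStats(m); i=l[264,250]; print(s[i])
m=cv2.morphologyEx((l==i).astype(np.uint8),cv2.MORPH_OPEN,np.ones((5,5)))
c,_=cv2.findContours(m,0,1); c=max(c,key=len); P=ray(f,c[:,0],.015)[:,:2]
print(cv2.minAreaRect(P.astype(np.float32)*1000))
from rig import ctrl
look(ctrl,"w2"); ims=[]
for n in("scene","top"):
    f=ctrl.grab_frame(n); np.savez(f"pics/{n}2.npz",**f); im=f["image"][...,::-1]
    ims.append(cv2.resize(im[190:365,165:390] if n=="scene" else im[140:290,200:390],(400,300),interpolation=cv2.INTER_CUBIC))
w=cv2.imread("pics/w2.png"); 
cv2.imwrite("pics/mix.png",np.vstack([np.hstack(ims),np.hstack([cv2.resize(w,(400,300)),np.zeros((300,400,3),np.uint8)])]))
E
```

```text
[ 213  240   66   53 1346]
((654.6881103515625, 184.14645385742188), (62.818626403808594, 166.01449584960938), 14.646610260009766)
t 4.8 tcp [0.655  0.1809 0.1735] yaw 1.819 z [-0.01  -0.002 -1.   ] F [-0.11 -0.41 -6.16]
```

View pics/mix.png

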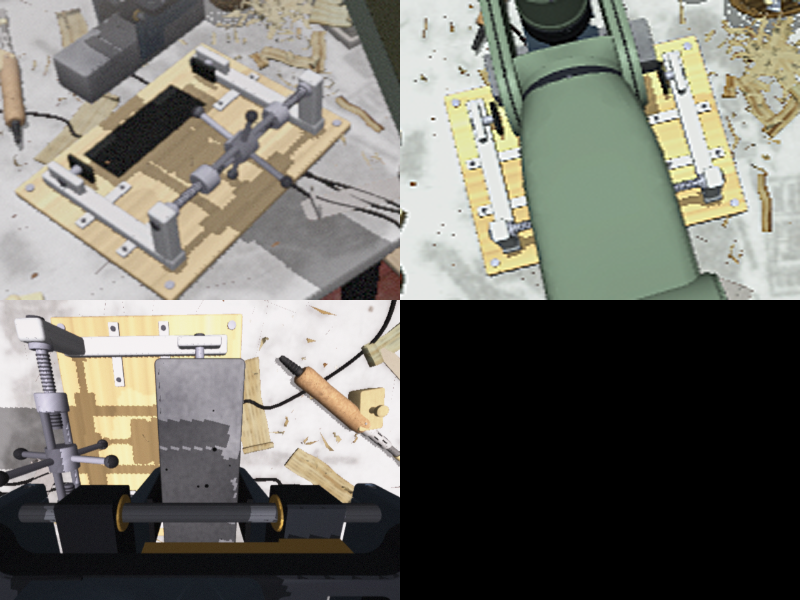

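The scene crop shows the bed free between the jaws. The wrist crop shows the stone held straight, its far end near the left jaw's bar, with the turnbuckle off to the side and clear of it.

Emit:
{"name": "apply_moves", "arguments": {"commands": [[1,[0,0,20],[0,0,0]],[1,[0,0,40],[0,0,0]],[1,[0,0,60],[0,0,0]],[1,[0,0,75],[0,0,0]],[1,[0,0,75],[0,0,0]]]}}

```text
t: 5.45
eef_pos: [0.6571, 0.181, 0.1027]
orientation: [-0.001, 0.614, 0.789, -0.001]
wrist_force: [-0.5, 0.5, -6.3]
width: 0.0582
grasp_force: 50.0
```

Emit:
{"name": "apply_moves", "arguments": {"commands": [[1,[0,0,0],[0,0,0]],[1,[0,0,0],[0,0,0]]]}}

```text
t: 5.65
eef_pos: [0.6592, 0.1815, 0.106]
orientation: [0.001, 0.614, 0.789, 0.001]
wrist_force: [-0.3, -0.3, -4.5]
width: 0.0577
grasp_force: 50.0
```

```bash
python3 - <<'E'
from h import *
from rig import ctrl
look(ctrl,"w3"); w=cv2.imread("pics/w3.png")
f=ctrl.grab_frame("scene"); np.savez("pics/scene3.npz",**f); im=f["image"][190:340,165:365,::-1]
cv2.imwrite("pics/scene3.png",cv2.resize(im,(800,600),interpolation=cv2.INTER_CUBIC))
s=np.load("pics/w3.npz"); T=s["T"]; t=np.array([.6593,.1828,.0355])-T[:3,3]; print("to go tool mm",(T[:3,:3].T@t*1000).round(1))
E
```

```text
t 5.65 tcp [0.6592 0.1815 0.106 ] yaw 1.8187 z [ 0.004  0.001 -1.   ] F [-0.34 -0.26 -4.54]
to go tool mm [ 1.2  0.1 70.5]
```

View pics/scene3.png

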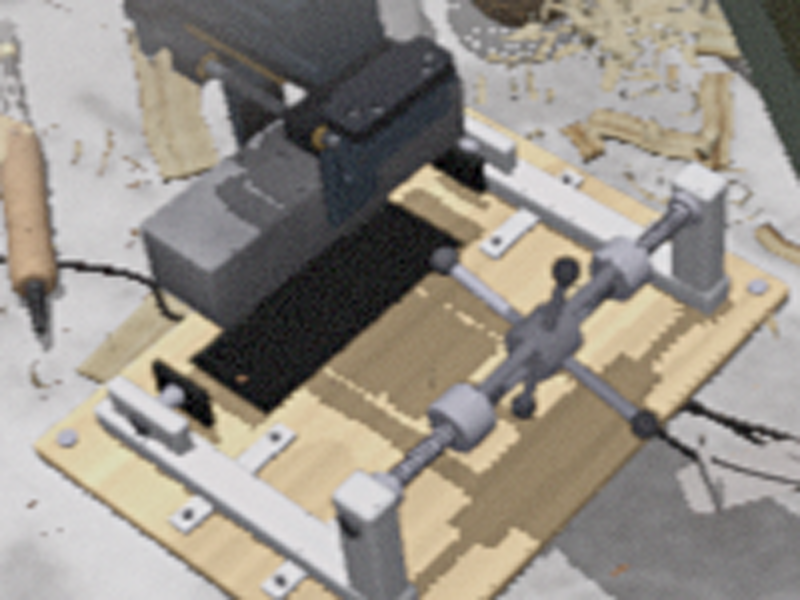

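The scene crop shows the stone about 70 mm over the bed between the pads. Its lower near corner is at about (218,325), the left pad spans (155–213, 360–425), and the balls are at (445,258), (566,270), (522,405) and (645,425).

```bash
cat >> h.py <<'E'
B=np.array([.654,.1835,.015]); YAW=.2515
HX=np.array([np.cos(YAW),np.sin(YAW),0]); HY=np.array([-np.sin(YAW),np.cos(YAW),0]); HUB=B-.17*HX+[0,0,.082]
def hol(p): d=np.asarray(p)-B; return np.round(np.c_[d@HX,d@HY,d[:,2]]*1000,1)
def ray_y(f,uv,y=0.):  # meet the plane holder y = y (relative to the bed)
    uv=np.atleast_2d(np.asarray(uv,float)); d=np.c_[uv,np.ones(len(uv))]@np.linalg.inv(f["mtx"]).T@f["pose"][:3,:3].T; o=f["pose"][:3,3]
    return o+d*((y-(o-B)@HY)/(d@HY))[:,None]
E
python3 - <<'E'
from h import *
f=dict(np.load("pics/scene3.npz")); c=lambda *p:np.array([165,190])+np.array(p)/4-.4
print("stone low corners",hol(ray(f,[c(218,326),c(153,284)],.087)),"stone top",hol(ray(f,[c(212,270),c(143,232)],.137)))
print("left pad top corners",hol(ray(f,[c(155,362),c(213,395)],.051)),"right pad inner top",hol(ray(f,[c(435,160),c(485,168)],.051)))
b=ray_y(f,[c(445,258),c(566,270),c(522,405),c(645,425)])-HUB
print("balls x,z rel hub",np.c_[b@HX,b[:,2]].round(4).tolist(),"angles",np.arctan2(b@HX,b[:,2]).round(3))
E
```

```text
stone low corners [[-16.4  92.4  72. ]
 [ 34.5  93.2  72. ]] stone top [[-23.2  93.  122. ]
 [ 26.   96.7 122. ]]
left pad top corners [[ 19.  114.1  36. ]
 [-23.8 110.5  36. ]] right pad inner top [[   4.6 -101.7   36. ]
 [ -23.9 -115.3   36. ]]
balls x,z rel hub [[0.0679, 0.0231], [-0.0187, 0.0718], [0.0185, -0.0643], [-0.0691, -0.0138]] angles [ 1.243 -0.255  2.861 -1.769]
```

Emit:
{"name": "apply_moves", "arguments": {"commands": [[1,[3,0,10],[0,0,0]],[1,[3,0,25],[0,0,0]],[1,[3,0,40],[0,0,0]],[1,[3,0,53],[0,0,0]],[1,[3,0,62],[0,0,0]]]}}

```text
t: 6.25
eef_pos: [0.6564, 0.184, 0.04]
orientation: [-0.001, 0.614, 0.789, -0.001]
wrist_force: [-0.7, 0.0, -6.6]
width: 0.0576
grasp_force: 50.0
```

Emit:
{"name": "apply_moves", "arguments": {"commands": [[1,[0,0,4],[0,0,0]],[1,[0,0,6],[0,0,0]],[1,[0,0,7],[0,0,0]],[1,[0,0,7],[0,0,0]]]}}

```text
t: 6.65
eef_pos: [0.6576, 0.1842, 0.0354]
orientation: [0.0, 0.614, 0.789, 0.0]
wrist_force: [-0.7, 0.2, -5.7]
width: 0.0577
grasp_force: 50.0
```

Still hanging about 1 mm above the bed, so I'll lower it a bit more.

Emit:
{"name": "apply_moves", "arguments": {"commands": [[1,[0,0,1],[0,0,0]],[1,[0,0,1.5],[0,0,0]],[1,[0,0,1.5],[0,0,0]]]}}

```text
t: 6.95
eef_pos: [0.6577, 0.1842, 0.0347]
orientation: [0.001, 0.614, 0.789, 0.001]
wrist_force: [-1.9, -0.2, 2.1]
width: 0.0576
grasp_force: 50.0
```

Emit:
{"name": "apply_moves", "arguments": {"commands": [[0.2,[0,0,0],[0,0,0]],[-0.3,[0,0,0],[0,0,0]],[-0.7,[0,0,0],[0,0,0]],[-0.7,[0,0,0],[0,0,0]]]}}

```text
t: 7.35
eef_pos: [0.6575, 0.1842, 0.0335]
orientation: [0.0, 0.614, 0.789, 0.0]
wrist_force: [0.2, 0.4, -0.1]
width: 0.0722
grasp_force: 0.0
```

Emit:
{"name": "apply_moves", "arguments": {"commands": [[-0.7,[0,0,0],[0,0,0]],[-0.7,[0,0,-15],[0,0,0]],[-0.7,[0,0,-50],[0,0,0]],[-0.7,[0,0,-95],[0,0,0]],[-0.7,[0,0,-140],[0,0,0]]]}}

```text
t: 7.85
eef_pos: [0.657, 0.1841, 0.1758]
orientation: [0.0, 0.614, 0.789, 0.0]
wrist_force: [1.4, 0.2, -1.2]
width: 0.0775
grasp_force: 0.0
```

Emit:
{"name": "apply_moves", "arguments": {"commands": [[-0.7,[0,-40,-30],[0,0,0]],[-0.7,[0,-80,-60],[0,0,0]],[-0.7,[0,-125,-60],[0,0,0]],[-0.7,[0,-165,-60],[0,0,0]],[-0.7,[0,-200,-60],[0,0,0]]]}}

```text
t: 8.35
eef_pos: [0.4613, 0.1345, 0.2349]
orientation: [0.001, 0.614, 0.789, 0.001]
wrist_force: [-0.4, 0.4, 0.4]
width: 0.0776
grasp_force: 0.0
```

```bash
python3 - <<'E'
from h import *
from rig import ctrl
look(ctrl,"w4"); print(ctrl.read_state()["width"])
f=ctrl.grab_frame("top"); np.savez("pics/top4.npz",**f)
f=ctrl.grab_frame("scene"); np.savez("pics/scene4.npz",**f)
a=cv2.resize(f["image"][190:340,165:365,::-1],(400,300),interpolation=cv2.INTER_CUBIC); b=cv2.resize(cv2.imread("pics/w4.png"),(400,300))
cv2.imwrite("pics/mix4.png",np.hstack([a,b]))
iT=np.linalg.inv(np.load("pics/w4.npz")["T"])
for a in(-.26,):
    p=HUB+.07*(np.sin(a)*HX+[0,0,np.cos(a)]); print("ball",p,"in tool mm",((iT@np.r_[p,1])[:3]*1000).round(1))
E
```

```text
t 8.35 tcp [0.4613 0.1345 0.2349] yaw 1.8188 z [ 0.002  0.    -1.   ] F [-0.39  0.44  0.43]
0.07773017634989043
ball [0.47191866 0.13671596 0.1646473 ] in tool mm [-0.5 10.7 70.3]
```

View pics/mix4.png

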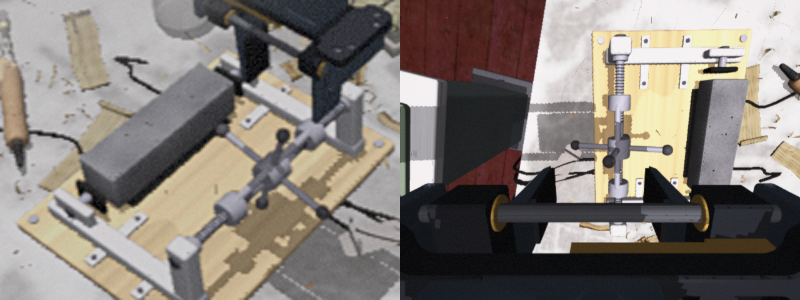

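The stone lies on the bed between the pads, parallel to the strip. In the wrist view the top ball is at about (333,256).

```bash
python3 - <<'E'
from h import *
f=dict(np.load("pics/w4.npz")); im=f["image"][...,::-1]
g=cv2.cvtColor(np.ascontiguousarray(im),cv2.COLOR_BGR2GRAY)[230:285,300:365]
m=(g<75).astype(np.uint8); n,l,s,c=cv2.connectedComponentsWithStats(m); print([(s[i].tolist(),(c[i]+[300,230]).round(1).tolist()) for i in range(1,n) if s[i,4]>30])
p=ray(f,[(333,256)],.1646); iT=np.linalg.inv(f["T"]); print(hol(p),((iT@np.r_[p[0],1])[:3]*1000).round(1))
E
```

```text
[([24, 7, 27, 32, 415], [336.1, 254.9]), ([0, 23, 11, 4, 44], [305.0, 254.5]), ([0, 41, 11, 8, 63], [305.6, 274.8])]
[[-188.5    1.7  149.6]] [ 1.2 10.1 70.3]
```

Emit:
{"name": "apply_moves", "arguments": {"commands": [[0.12,[0,5,20],[0,0,0]],[0.12,[0,12,40],[0,0,0]],[0.12,[0,12,40],[0,0,0]],[0.12,[0,12,40],[0,0,0]]]}}

```text
t: 8.9
eef_pos: [0.4758, 0.1382, 0.1938]
orientation: [0.0, 0.614, 0.789, 0.0]
wrist_force: [1.0, -0.4, 0.2]
width: 0.0484
grasp_force: 0.0
```

Emit:
{"name": "apply_moves", "arguments": {"commands": [[0.12,[0,0,15],[0,0,0]],[0.12,[0,0,28],[0,0,0]],[0.12,[0,0,36],[0,0,0]],[0.12,[0,0,36],[0,0,0]]]}}

```text
t: 9.3
eef_pos: [0.4749, 0.138, 0.1573]
orientation: [-0.0, 0.614, 0.789, -0.0]
wrist_force: [0.3, -0.3, 0.8]
width: 0.04
grasp_force: 0.0
```

Emit:
{"name": "apply_moves", "arguments": {"commands": [[0.12,[0,6,0],[0,0,0]],[0.12,[0,9,0],[0,0,0]],[0.12,[0,12,-1],[0,0,0]],[0.12,[0,15,-1.5],[0,0,0]],[0.12,[0,19,-2],[0,0,0]]]}}

```text
t: 9.8
eef_pos: [0.4894, 0.1416, 0.1589]
orientation: [-0.003, 0.614, 0.789, -0.004]
wrist_force: [-9.2, -1.6, 3.3]
width: 0.0399
grasp_force: 4.6
```

Emit:
{"name": "apply_moves", "arguments": {"commands": [[0.12,[0,4,-0.5],[0,0,0]],[0.12,[0,8,-0.5],[0,0,0]],[0.12,[0,12,0],[0,0,0]],[0.12,[0,16,0.5],[0,0,0]]]}}

```text
t: 10.2
eef_pos: [0.5056, 0.1458, 0.1585]
orientation: [-0.003, 0.614, 0.789, -0.003]
wrist_force: [-8.6, -2.2, 2.9]
width: 0.0402
grasp_force: 4.1
```

Emit:
{"name": "apply_moves", "arguments": {"commands": [[0.12,[0,5,0.7],[0,0,0]],[0.12,[0,10,1.6],[0,0,0]],[0.12,[0,15,2.9],[0,0,0]],[0.12,[0,20,4.6],[0,0,0]],[0.12,[0,25,6.7],[0,0,0]]]}}

```text
t: 10.7
eef_pos: [0.5301, 0.152, 0.152]
orientation: [-0.002, 0.614, 0.789, -0.003]
wrist_force: [-7.7, -2.2, 4.3]
width: 0.0397
grasp_force: 4.3
```

Emit:
{"name": "apply_moves", "arguments": {"commands": [[0.12,[0,4,2],[0,0,0]],[0.12,[0,8,4.3],[0,0,0]],[0.12,[0,12,7],[0,0,0]],[0.12,[0,15,9.5],[0,0,0]],[0.12,[0,18,12],[0,0,0]]]}}

```text
t: 11.2
eef_pos: [0.5482, 0.1567, 0.1406]
orientation: [-0.002, 0.614, 0.789, -0.002]
wrist_force: [-7.9, -1.2, 5.2]
width: 0.0401
grasp_force: 4.7
```

Emit:
{"name": "apply_moves", "arguments": {"commands": [[0.12,[0,-6,-12],[0,0,0]],[0.12,[0,-25,-45],[0,0,0]],[0.12,[0,-70,-45],[0,0,0]],[0.12,[0,-110,-45],[0,0,0]],[0.12,[0,-110,-45],[0,0,0]]]}}

```text
t: 11.7
eef_pos: [0.4396, 0.129, 0.1863]
orientation: [-0.0, 0.614, 0.789, -0.0]
wrist_force: [0.9, -0.1, 0.1]
width: 0.0396
grasp_force: 0.0
```

Emit:
{"name": "apply_moves", "arguments": {"commands": [[0.12,[0,0,0],[0,0,0]]]}}

```text
t: 11.8
eef_pos: [0.4447, 0.1303, 0.1868]
orientation: [0.001, 0.614, 0.789, 0.002]
wrist_force: [0.5, -0.2, 1.0]
width: 0.0398
grasp_force: 0.0
```

```bash
python3 - <<'E'
from h import *
from rig import ctrl
f=look(ctrl,"w5"); T=f["T"]; print("tcp rel hub",((T[:3,3]-HUB)@HX).round(4),((T[:3,3]-HUB)@HY).round(4),(T[2,3]-.097).round(4))
f=dict(ctrl.grab_frame("scene")); np.savez("pics/scene5.npz",**f)
cv2.imwrite("pics/scene5.png",cv2.resize(f["image"][190:340,165:365,::-1],(800,600),interpolation=cv2.INTER_CUBIC))
E
```

```text
t 11.8 tcp [0.4447 0.1303 0.1868] yaw 1.8188 z [ 0.004  0.001 -1.   ] F [ 0.51 -0.2   0.96]
tcp rel hub -0.046 0.0006 0.0898
```

View pics/scene5.png

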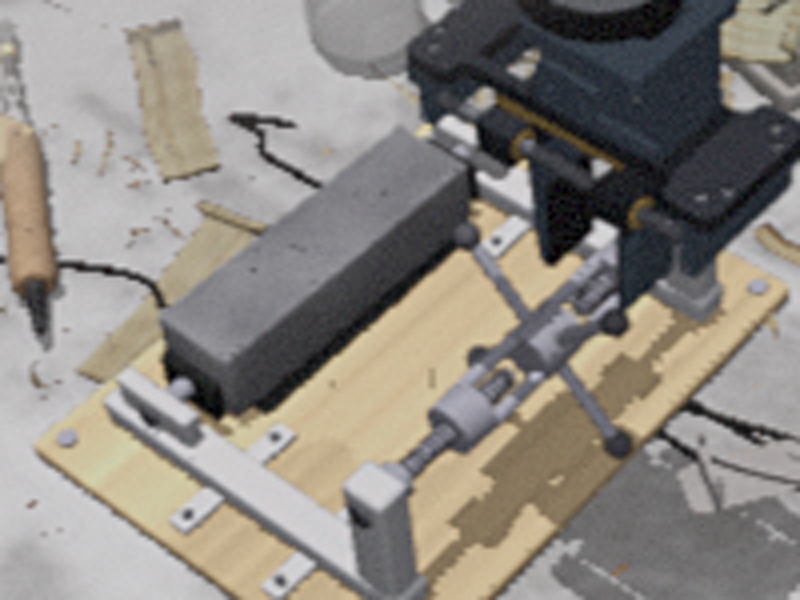

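The stone lies flat with the left pad close to its near end. The next ball is at (613,320), under the open fingers as planned.

Emit:
{"name": "apply_moves", "arguments": {"commands": [[0.12,[0,0,20],[0,0,0]],[0.12,[0,0,36],[0,0,0]],[0.12,[0,0,46],[0,0,0]],[0.12,[0,0,46],[0,0,0]],[0.12,[0,5,46],[0,0,0]]]}}

```text
t: 12.4
eef_pos: [0.4493, 0.1315, 0.1394]
orientation: [0.0, 0.614, 0.789, -0.0]
wrist_force: [0.7, 0.7, 0.6]
width: 0.0402
grasp_force: 0.0
```

Emit:
{"name": "apply_moves", "arguments": {"commands": [[0.12,[0,3,0],[0,0,0]],[0.12,[0,5,-1],[0,0,0]],[0.12,[0,7,-3],[0,0,0]],[0.12,[0,9,-5],[0,0,0]]]}}

```text
t: 12.8
eef_pos: [0.4541, 0.1327, 0.1433]
orientation: [-0.003, 0.614, 0.789, -0.003]
wrist_force: [-7.9, -2.2, -2.3]
width: 0.0401
grasp_force: 4.1
```

Emit:
{"name": "apply_moves", "arguments": {"commands": [[0.12,[0,1.2,-0.7],[0,0,0]],[0.12,[0,2.4,-1.4],[0,0,0]],[0.12,[0,3.6,-2.2],[0,0,0]]]}}

```text
t: 13.1
eef_pos: [0.4557, 0.1331, 0.145]
orientation: [-0.004, 0.614, 0.789, -0.005]
wrist_force: [-10.9, -2.4, 0.2]
width: 0.0402
grasp_force: 5.4
```

Emit:
{"name": "apply_moves", "arguments": {"commands": [[0.12,[0,1.1,-0.8],[0,0,0]],[0.12,[0,2.2,-1.6],[0,0,0]],[0.12,[0,3.3,-2.5],[0,0,0]]]}}

```text
t: 13.4
eef_pos: [0.4582, 0.1338, 0.1475]
orientation: [-0.004, 0.614, 0.789, -0.006]
wrist_force: [-11.8, -2.3, 1.4]
width: 0.0404
grasp_force: 6.0
```

Emit:
{"name": "apply_moves", "arguments": {"commands": [[0.12,[0,1.2,-0.9],[0,0,0]],[0.12,[0,2.4,-1.8],[0,0,0]],[0.12,[0,3.6,-2.7],[0,0,0]]]}}

```text
t: 13.7
eef_pos: [0.4613, 0.1346, 0.1504]
orientation: [-0.005, 0.614, 0.789, -0.006]
wrist_force: [-12.4, -2.0, 3.2]
width: 0.0403
grasp_force: 6.6
```

Emit:
{"name": "apply_moves", "arguments": {"commands": [[0.12,[0,1.2,-0.7],[0,0,0]],[0.12,[0,2.4,-1.4],[0,0,0]],[0.12,[0,3.6,-2.1],[0,0,0]]]}}

```text
t: 14.0
eef_pos: [0.4647, 0.1354, 0.1528]
orientation: [-0.005, 0.614, 0.789, -0.006]
wrist_force: [-12.3, -3.4, 4.4]
width: 0.0404
grasp_force: 6.7
```

Emit:
{"name": "apply_moves", "arguments": {"commands": [[0.12,[0,1.3,-0.9],[0,0,0]],[0.12,[0,2.6,-1.8],[0,0,0]],[0.12,[0,3.9,-2.6],[0,0,0]]]}}

```text
t: 14.3
eef_pos: [0.4694, 0.1366, 0.1556]
orientation: [-0.004, 0.614, 0.789, -0.005]
wrist_force: [-11.4, -3.6, 3.6]
width: 0.0402
grasp_force: 5.9
```

Emit:
{"name": "apply_moves", "arguments": {"commands": [[0.12,[0,1.2,-0.6],[0,0,0]],[0.12,[0,2.4,-1.2],[0,0,0]],[0.12,[0,3.6,-1.7],[0,0,0]]]}}

```text
t: 14.6
eef_pos: [0.4734, 0.1376, 0.1574]
orientation: [-0.003, 0.614, 0.789, -0.005]
wrist_force: [-11.2, -2.6, 3.6]
width: 0.0403
grasp_force: 5.6
```

Emit:
{"name": "apply_moves", "arguments": {"commands": [[0.12,[0,1.1,-0.5],[0,0,0]],[0.12,[0,2.2,-1.0],[0,0,0]],[0.12,[0,3.3,-1.4],[0,0,0]]]}}

```text
t: 14.9
eef_pos: [0.477, 0.1385, 0.1589]
orientation: [-0.003, 0.614, 0.789, -0.004]
wrist_force: [-10.2, -2.0, 3.3]
width: 0.0397
grasp_force: 5.1
```

Emit:
{"name": "apply_moves", "arguments": {"commands": [[0.12,[0,1.1,-0.4],[0,0,0]],[0.12,[0,2.2,-0.8],[0,0,0]],[0.12,[0,3.3,-1.2],[0,0,0]]]}}

```text
t: 15.2
eef_pos: [0.4805, 0.1394, 0.1601]
orientation: [-0.003, 0.614, 0.789, -0.004]
wrist_force: [-9.8, -2.6, 3.7]
width: 0.0403
grasp_force: 5.0
```

Emit:
{"name": "apply_moves", "arguments": {"commands": [[0.12,[0,1.1,-0.3],[0,0,0]],[0.12,[0,2.2,-0.6],[0,0,0]],[0.12,[0,3.3,-0.9],[0,0,0]]]}}

```text
t: 15.5
eef_pos: [0.4838, 0.1402, 0.1611]
orientation: [-0.003, 0.614, 0.789, -0.004]
wrist_force: [-7.7, -2.9, 2.5]
width: 0.0401
grasp_force: 4.9
```

Emit:
{"name": "apply_moves", "arguments": {"commands": [[0.12,[0,1.1,-0.2],[0,0,0]],[0.12,[0,2.2,-0.5],[0,0,0]],[0.12,[0,3.3,-0.7],[0,0,0]]]}}

```text
t: 15.8
eef_pos: [0.4871, 0.141, 0.1618]
orientation: [-0.003, 0.614, 0.789, -0.004]
wrist_force: [-9.9, -2.7, 3.8]
width: 0.0402
grasp_force: 4.8
```

Emit:
{"name": "apply_moves", "arguments": {"commands": [[0.12,[0,1,-0.2],[0,0,0]],[0.12,[0,2,-0.4],[0,0,0]],[0.12,[0,3,-0.5],[0,0,0]]]}}

```text
t: 16.1
eef_pos: [0.4885, 0.1414, 0.162]
orientation: [-0.004, 0.614, 0.789, -0.005]
wrist_force: [-12.9, -4.1, 4.8]
width: 0.0406
grasp_force: 6.7
```

Emit:
{"name": "apply_moves", "arguments": {"commands": [[0.12,[0,0.4,0],[0,0,0]],[0.12,[0,0.8,-0.1],[0,0,0]]]}}

```text
t: 16.3
eef_pos: [0.4886, 0.1414, 0.1619]
orientation: [-0.004, 0.614, 0.789, -0.006]
wrist_force: [-14.0, -3.6, 4.4]
width: 0.0401
grasp_force: 7.0
```

Emit:
{"name": "apply_moves", "arguments": {"commands": [[0.12,[0,-6,0],[0,0,0]],[0.12,[0,-10,0],[0,0,0]],[0.12,[0,-10,-20],[0,0,0]],[0.12,[0,-10,-60],[0,0,0]],[0.12,[0,-30,-100],[0,0,0]]]}}

```text
t: 16.8
eef_pos: [0.4678, 0.1362, 0.2641]
orientation: [0.001, 0.614, 0.789, 0.001]
wrist_force: [-0.3, -1.4, -0.5]
width: 0.0399
grasp_force: 0.0
```

Emit:
{"name": "apply_moves", "arguments": {"commands": [[0.12,[-40,-20,0],[0,0,0]],[0.12,[-80,-40,0],[0,0,0]],[0.12,[-125,-60,0],[0,0,0]],[0.12,[-170,-60,0],[0,0,0]],[0.12,[-210,-60,0],[0,0,0]]]}}

```text
t: 17.3
eef_pos: [0.4599, -0.0848, 0.2641]
orientation: [0.002, 0.614, 0.789, 0.001]
wrist_force: [1.8, 0.6, 1.1]
width: 0.0403
grasp_force: 0.0
```

```bash
python3 - <<'E'
from h import *
from rig import ctrl
f=look(ctrl,"w6")
o=[]
for n,(a,b,c,d) in(("scene",(190,340,165,365)),("top",(140,290,200,400))):
    g=dict(ctrl.grab_frame(n)); np.savez(f"pics/{n}6.npz",**g); o.append(cv2.resize(g["image"][a:b,c:d,::-1],(400,300),interpolation=cv2.INTER_CUBIC))
w=cv2.resize(cv2.imread("pics/w6.png"),(400,300))
cv2.imwrite("pics/mix6.png",np.vstack([np.hstack(o),np.hstack([w,np.zeros_like(w)])]))
E
```

```text
t 17.3 tcp [ 0.4599 -0.0848  0.2641] yaw 1.8182 z [ 0.004 -0.001 -1.   ] F [1.78 0.6  1.13]
```

View pics/mix6.png

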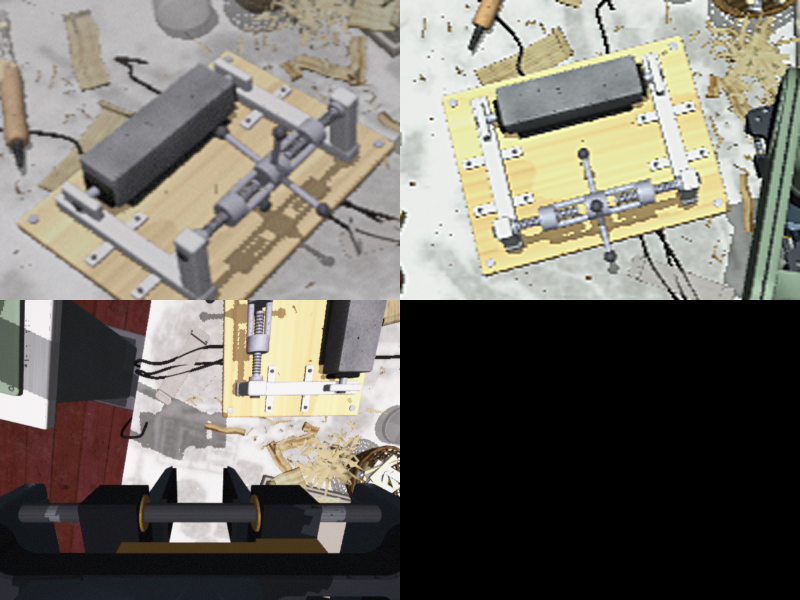

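Both pads bear on the stone's ends and it lies parallel on the bed. In the top crop its top face spans about (497,88)–(645,92), and the robot is clear. I'll make one numerical check of the stone's pose before handing in.

```bash
python3 - <<'E'
from h import *
f=dict(np.load("pics/top6.npz")); g=f["image"].max(2); m=((g>75)&(g<150)).astype(np.uint8); k=np.zeros_like(m); k[160:208,240:325]=1
n,l,s,c=cv2.connectedComponentsWithStats(m*k); i=1+s[1:,4].argmax(); q=cv2.morphologyEx((l==i).astype(np.uint8),cv2.MORPH_OPEN,np.ones((7,7)))
c,_=cv2.findContours(q,0,1); c=max(c,key=len); r=cv2.minAreaRect((ray(f,c[:,0],.065)[:,:2]*1000).astype(np.float32)); print(r, hol([[r[0][0]/1000,r[0][1]/1000,.065]]))
E
```

```text
((653.4658203125, 132.7208709716797), (19.62746238708496, 17.306867599487305), 89.8251724243164) [[-13.2 -49.   50. ]]
```

```bash
python3 - <<'E'
from h import *
f=dict(np.load("pics/top6.npz")); g=f["image"].max(2); print(g[160:212:3,285])
for lo,hi in((50,135),(60,160),(70,170)):
    m=((g>lo)&(g<hi)).astype(np.uint8); k=np.zeros_like(m); k[160:212,243:328]=1
    m=cv2.morphologyEx(m*k,cv2.MORPH_OPEN,np.ones((7,7)))
    c,_=cv2.findContours(m,0,1); c=max(c,key=cv2.contourArea); r=cv2.minAreaRect((ray(f,c[:,0],.065)[:,:2]*1000).astype(np.float32)); print(r, hol([[r[0][0]/1000,r[0][1]/1000,.065]]))
E
```

```text
[200 218 162 224 241 138 149 152 153 156 148 167  54  36  34 236 235 235]Traceback (most recent call last):
  File "<stdin>", line 6, in <module>
ValueError: max() iterable argument is empty
```

```bash
python3 - <<'E'
from h import *
f=dict(np.load("pics/top6.npz")); im=f["image"].astype(int); g=im.max(2)
m=((g>80)&(g<190)&(g-im.min(2)<28)).astype(np.uint8); k=np.zeros_like(m); k[160:212,243:328]=1
m=cv2.morphologyEx(m*k,cv2.MORPH_CLOSE,np.ones((3,3))); m=cv2.morphologyEx(m,cv2.MORPH_OPEN,np.ones((9,9)))
c,_=cv2.findContours(m,0,1); c=max(c,key=cv2.contourArea); r=cv2.minAreaRect((ray(f,c[:,0],.065)[:,:2]*1000).astype(np.float32)); print(r, hol([[r[0][0]/1000,r[0][1]/1000,.065]]))
E
```

```text
((657.18701171875, 181.94491577148438), (56.163414001464844, 199.3790740966797), 14.3960542678833) [[ 2.7 -2.3 50. ]]
```

```bash
python3 -c "
from rig import ctrl
print(ctrl.hand_in())"
```

```text
the job is handed in; nothing more can be done
None
```

The stone lies on its bed about 3 mm off centre and parallel to it. Both jaws hold it hand-tight at about 0.9 N m as felt at the spokes, the bystanders were left alone, and the job is handed in (no verdict was shown).

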